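# Put the stacked lathe fittings away in their trays

### The arm

A 7-joint arm with a two-finger parallel gripper is mounted at the origin on the work surface. World frame = base frame: x ahead of the robot, y to its left, z up, the work surface at z = 0. Lengths are in m, angles in rad, forces in N, time in s.
With the tool pointing down it reaches from about 0.425 to 0.875 m from the base axis. Payload 4.7 kg.
Tool frame: the origin (TCP) lies between the finger pads; the fingertips stand 17 mm ahead of it and the grasp point (between the pads) lies 2 mm behind it; z points along the fingers, y is the line along which they close (so a half turn about z gives the same grasp; the last joint's range is limited). The gripper opens to 87 mm and grips with 3 to 60 N. Pads are 19 mm wide; open, the fingers measure 117 mm over their backs; the gripper's body (75 mm by 190 mm) begins 51 mm behind the grasp point.
Start: joints at [1.133, 0.321, -0.07, 1.45, 0.023, 1.371, -0.057], TCP at [0.284, -0.585, 0.24] pointing down, gripper open.
Joint ranges: [-2.86, 2.86], [-0.3, 2.09], [-1.38, 1.24], [0.06, 2.45], [-1.56, 4.7], [0.09, 2.05], [-2.69, 2.69]. Speed limits (rad/s): [2.57, 2.57, 3.14, 3.14, 3.14, 3.14, 3.14].

### API

Orientations are given as [roll, pitch, yaw] about the fixed x, y, z axes, in that order (R = Rz(yaw) Ry(pitch) Rx(roll)).
In Python, from workcell import arm gives the robot as it stands.
- The arm moves only by the tool servo_tool, never from a script. Its argument "steps" is text: rows parted by semicolons, each of 4 numbers parted by spaces: the shift along the tool's x, y, z in cm, then the turn about the tool's z in rad. A call has 1 to 10 rows; each row is the pose to reach, as a shift and turn from the pose commanded when the call began, along the tool's axes at that moment; what a row does not reach only later rows make up. A row lasts 1/10 s, in which the tool goes at most 50 mm and 8.59 degrees, less where a joint would pass 70% of its speed; a pose out of reach is approached as far as the arm can. A call with a gripper value outside its range is refused whole. "claw" is the opening, from 0 (shut) to 1 (fully open), set as the call begins (left out, the last holds). The fingers move at their own pace and stop on an object; the grip force is fixed at half the most. Time passes only in rows, so rows that repeat a pose let the fingers close. It gives the time, the measured TCP pose, the force, the opening and the grip force at its end, in the units of the state.
- arm.observe(): the state, without advancing time (a new reading comes with each control period).
- arm.get_image(name): name is "scene" or "top"; returns (picture, depth): 384x512x3 uint8, blue, green, red; 384x512 float32, m along the optical axis (not along the pixel's ray), 0 where there is no reading.
- arm.get_calibration(name): a dict with "fov_y" (degrees; the focal length in pixels is half the picture's height over the tangent of half this angle, whatever the lens; pixels are square), "cx", "cy" (the principal point, pixels), "distortion" ([k1, k2, p1, p2, k3] as OpenCV has them; the pictures are not rectified), "world_from_camera" (4x4, takes a point from camera to world coordinates). Camera axes: x right, y down, z forward; pixel columns grow to the right and rows downward; lengths in m; the calibration is good to about 2 mm. A picture is of the moment at which its call begins. get_calibration takes no time and is no camera call.
- arm.close_job(): hands the job in; it is judged then, once.
Trained networks look in the newest picture that a camera, given by its name, has taken for a name from the list of things; names that differ only in an ending like _2 or _b are one class to them, and where a whole thing is asked for, a point or a joint stands for the part that bears it (a point fixed in the world has none). Each returns a list of dicts, best first, with "score" (0 to 1); they miss things now and then, are a little off and sometimes report something else, mostly with a low value. They report only what shows in the picture. A call takes as long as a camera call. They do not tell look-alikes from the thing itself.
- arm.boxes_of(camera, thing): "at" ([row, column] as shares, 0 to 1, of the picture: columns of its width, rows of its height, amid what is visible of it).
- arm.regions_of(camera, thing): "region" (384x512 bool, what is visible of it) and "at" ([row, column] as shares, 0 to 1, of the picture: columns of its width, rows of its height, amid what is visible of it).
The state is a dict: "t": time; "joint_pos": joint angles; "qvel": joint speeds; "tau": joint torques, N m; "tcp_pos": TCP position; "ee_rot": TCP orientation; "contact_force": force on the tool from outside, world axes, zero at the start; "torque": the same for the moment, N m; "opening": finger opening in m; "finger_force": force on a finger pad.
Only numpy, scipy, OpenCV 4.12 (cv2) and the standard library are available. Lean on these libraries where they do the work, as an engineer would, in place of code of your own. Each camera call takes 0.05 s, during which the arm holds its last target. There are 200 camera calls.

### The job

Take the stack of lathe fittings apart from the top down, one piece at a time, and lay each piece flat inside the lip of the storage tray that has its own shape and size: first the steel collar in the small round tray, then the oblong foot block in the oblong tray, then the chuck in the large round tray, and last the square wooden block in the square tray. Each piece stays the way up that it was and stays in its tray once placed. Leave the wax tin and the little wooden bowl standing where they are.

Things in the scene. Friction and masses are not known exactly. Their poses are not given: they have to be found in the camera images.
- collar: Steel collar, the top piece of the stack: a plain ring 36 mm outside diameter, 24 mm high, with a 16 mm bore right through. About 0.13 kg. Origin: centre of its underside; z up along the bore. Belongs in the small round tray.
- foot_block: Aluminium tool-rest foot block, second from the top: oblong, 68 mm long (its x) by 34 mm wide (its y) by 26 mm high, two dark screw spots at its ends. About 0.17 kg. Origin: centre of its underside; z up. Belongs in the oblong tray.
- chuck: Round steel lathe chuck, third from the top: a disc 56 mm diameter, 28 mm high, four dark jaw slots on its flat top. About 0.42 kg. Origin: centre of its underside; z up. Belongs in the large round tray.
- wood_block: Square wooden glue block, bottom of the stack, standing on the bench: 62 x 62 mm (sides along its x and y), 30 mm high. About 0.085 kg. Origin: centre of its underside; z up. The four pieces start stacked about centrally on one another, each turned a little, 108 mm high in all, nothing fastened. Belongs in the square tray.
- small_round_tray: Fixed plywood storage tray, small and round, 72 mm outside diameter: a floor 5 mm thick with a lip 9 mm wide standing 4 mm above it (9 mm overall height). The recess is 54 mm in diameter. Origin: centre of its underside on the bench; z up; the floor it carries a part on is at z = 5 mm.
- oblong_tray: Fixed plywood storage tray, oblong, 104 x 70 mm outside: a floor 5 mm thick with a lip 9 mm wide standing 4 mm above it (9 mm overall height). The recess is 86 mm along its x by 52 mm along its y. Origin: centre of its underside on the bench; z up; the floor it carries a part on is at z = 5 mm.
- large_round_tray: Fixed plywood storage tray, large and round, 92 mm outside diameter: a floor 5 mm thick with a lip 9 mm wide standing 4 mm above it (9 mm overall height). The recess is 74 mm in diameter. Origin: centre of its underside on the bench; z up; the floor it carries a part on is at z = 5 mm.
- square_tray: Fixed plywood storage tray, square, 98 x 98 mm outside: a floor 5 mm thick with a lip 9 mm wide standing 4 mm above it (9 mm overall height). The recess is 80 x 80 mm, sides along its x and y. Origin: centre of its underside on the bench; z up; the floor it carries a part on is at z = 5 mm.
- wax_tin: Bystander: a closed bare-metal wax tin, 50 mm diameter, 38 mm high, loose, among the trays. Origin: centre of its underside.
- bowl: Bystander: a small dark turned wooden bowl, 58 mm across the rim, 34 mm high, loose, among the trays. Origin: centre of its underside.
Not all that is in view belongs to the job. What is shaped like the large_round_tray but purple or yellow is not meant.

How it is judged:
By the outcome, as a careful person would: the job done as asked, in the order asked, and still so for the second after the job is handed in, with the robot touching nothing.
It also fails if it takes over 120 s, if anything falls off the work surface, if the arm or the gripper's body presses on something with over 40 N, if the wrist force passes 120 N, or if a joint passes its speed limit or range.

## Working session

There is one attempt and no reset: what is moved stays moved. The work goes in short steps, Python scripts to look and compute and a tool call to move; the robot and the scene stay as the last step left them, time stands still between calls to the robot, and variables do not carry over. Pictures are saved under pics/ and viewed, at most 14 in all, crops included, and the job is handed in when it is done.

Besides the shell and the picture viewer there is one more tool, called after "Request:" as name(argument=value, ...) on one line, values as JSON. servo_tool: Moves the arm, as the interface text tells. Its arguments: {"type":"object","properties":{"steps":{"type":"string"},"claw":{"type":"number"}},"required":["steps"]}

```bash
mkdir -p pics
cat > h.py <<'E'
import numpy as np, cv2
from workcell import arm
def cam(n):
    c=arm.get_calibration(n); f=192/np.tan(np.radians(c["fov_y"])/2)
    return np.array([[f,0,c["cx"]],[0,f,c["cy"]],[0,0,1]]),np.array(c["distortion"],float),np.array(c["world_from_camera"])
def cloud(n,d):
    K,D,T=cam(n); h,w=d.shape
    uv=np.stack(np.meshgrid(np.arange(w),np.arange(h)),-1).reshape(-1,1,2).astype(np.float64)
    p=cv2.undistortPoints(uv,K,D).reshape(h,w,2)
    P=np.dstack([p,np.ones((h,w))])*d[...,None]
    W=P@T[:3,:3].T+T[:3,3]; W[d<=0]=np.nan
    return W
E
cat > look.py <<'E'
from h import *
import sys,json
s=arm.observe(); print({k:np.round(s[k],3).tolist() for k in ("t","tcp_pos","ee_rot","opening")})
things="collar foot_block chuck wood_block small_round_tray oblong_tray large_round_tray square_tray wax_tin bowl".split()
for n in ("scene","top"):
    im,d=arm.get_image(n); cv2.imwrite(f"pics/{n}0.png",im); W=cloud(n,d); np.savez(f"{n}0.npz",im=im,W=W)
    print(n,np.round(cam(n)[2],3).tolist())
    for t in things:
        for r in arm.regions_of(n,t)[:4]:
            m=r["region"]; P=W[m]; P=P[~np.isnan(P[:,0])]
            if len(P)<5: print(t,"few");continue
            zt=np.percentile(P[:,2],95); Q=P[P[:,2]>zt-.005]
            c,sz,a=cv2.minAreaRect((Q[:,:2]*1000).astype(np.float32))
            at=np.array(r["at"])*[384,512]
            print(t,round(r["score"],2),at.round().tolist(),m.sum(),"ztop%.0f"%(zt*1e3),"zmin%.0f"%(np.percentile(P[:,2],5)*1e3),"rect",np.round(c,1),np.round(sz,1),round(a,1))
E
python3 look.py
```

```text
{'t': 0.0, 'tcp_pos': [0.283, -0.584, 0.238], 'ee_rot': [-3.14, 0.0, 0.452], 'opening': 0.087}
scene [[-0.507, 0.713, -0.484, 0.901], [0.862, 0.41, -0.299, 0.225], [-0.015, -0.568, -0.823, 0.74], [0.0, 0.0, 0.0, 1.0]]
collar 0.79 [236.0, 381.0] 309 ztop110 zmin88 rect [492.4 267.8] [33.4 32.4] 40.1
foot_block 0.84 [249.0, 373.0] 193 ztop86 zmin68 rect [516.8 266.2] [30.  22.8] 87.4
chuck 0.77 [254.0, 363.0] 204 ztop61 zmin35 rect [498.2 267.1] [51.9 33.9] 79.1
wood_block 0.85 [263.0, 368.0] 331 ztop33 zmin9 rect [516.  270.3] [26.5 60.2] 6.2
small_round_tray 0.71 [251.0, 368.0] 248 ztop62 zmin35 rect [503.7 266.7] [53.1 45.4] 79.9
small_round_tray 0.65 [305.0, 292.0] 977 ztop12 zmin5 rect [678.8 170. ] [70.1 69.4] 28.5
oblong_tray 0.96 [204.0, 268.0] 1079 ztop12 zmin4 rect [486.6   9.3] [ 72.2 102.1] 69.2
large_round_tray 0.91 [216.0, 183.0] 1003 ztop11 zmin4 rect [ 624.8 -139.6] [89.1 86.9] 76.1
large_round_tray 0.71 [154.0, 251.0] 807 ztop11 zmin2 rect [ 371.1 -106.2] [93.6 88.3] 29.2
large_round_tray 0.71 [169.0, 305.0] 883 ztop11 zmin2 rect [342.3  35.4] [93.2 88.7] 27.2
square_t
[... 943 characters left out ...]
 46.5
oblong_tray 0.87 [185.0, 245.0] 1265 ztop12 zmin1 rect [485.4  13.2] [ 69.6 103.8] 69.6
oblong_tray 0.71 [103.0, 179.0] 684 ztop12 zmin2 rect [677.9 171.3] [68.2 70.6] 62.9
large_round_tray 0.86 [241.0, 230.0] 1158 ztop12 zmin2 rect [343.4  39.9] [90.1 89. ] 19.8
large_round_tray 0.8 [126.0, 307.0] 1100 ztop12 zmin2 rect [ 622.7 -140.8] [89.1 92.2] 38.3
large_round_tray 0.69 [231.0, 291.0] 1189 ztop12 zmin2 rect [ 372.1 -101.8] [89.1 92.5] 1.5
square_tray 0.93 [196.0, 356.0] 1664 ztop12 zmin1 rect [ 460.5 -266.1] [97.7 98.7] 5.6
wax_tin 0.58 [184.0, 190.0] 334 ztop42 zmin8 rect [479.6 154.6] [41.6 41.2] 58.0
bowl 0.89 [185.0, 314.0] 438 ztop36 zmin5 rect [ 482.  -153.7] [53.1 55.5] 0.5
```

Run:
```python
import cv2,numpy as np
im=cv2.imread("pics/top0.png"); cv2.imwrite("pics/crop_top.png",cv2.resize(im[60:290,90:420],None,fx=2.4,fy=2.4,interpolation=cv2.INTER_CUBIC))
im=cv2.imread("pics/scene0.png"); cv2.imwrite("pics/crop_stack.png",cv2.resize(im[130:330,150:420],None,fx=2.9,fy=2.9,interpolation=cv2.INTER_CUBIC))
# fits per layer, from both cameras
for n in ("scene","top"):
    W=np.load(n+"0.npz")["W"]; P=W.reshape(-1,3); P=P[~np.isnan(P[:,0])]
    P=P[np.hypot(P[:,0]-.492,P[:,1]-.267)<.07]
    for z in (110,86,60,32):
        Q=P[abs(P[:,2]*1e3-z)<4]*1e3
        c,s,a=cv2.minAreaRect(Q[:,:2].astype(np.float32)); print(n,z,len(Q),np.round(c,1),np.round(s,1),round(a,1), "x",Q[:,0].min().round(),Q[:,0].max().round(),"y",Q[:,1].min().round(),Q[:,1].max().round())
```

```text
scene 110 180 [491.9 268.3] [33.4 33.8] 40.1 x 473.0 510.0 y 252.0 285.0
scene 86 203 [493.3 268.4] [34.9 68.4] 81.1 x 458.0 529.0 y 249.0 289.0
scene 60 130 [502.2 267.1] [53. 48.] 81.6 x 476.0 527.0 y 242.0 295.0
scene 32 239 [498.4 269.8] [59.8 60.6] 2.7 x 467.0 529.0 y 239.0 301.0
top 110 148 [491.4 269. ] [33.6 33.8] 3.2 x 475.0 508.0 y 252.0 286.0
top 86 243 [492.9 270. ] [34.7 67.7] 83.5 x 458.0 527.0 y 250.0 290.0
top 60 78 [495.7 248.2] [12.1 54.2] 83.4 x 470.0 523.0 y 243.0 257.0
top 32 94 [496.6 270.6] [59.8 61.3] 1.8 x 467.0 527.0 y 240.0 302.0
```

View pics/crop_top.png

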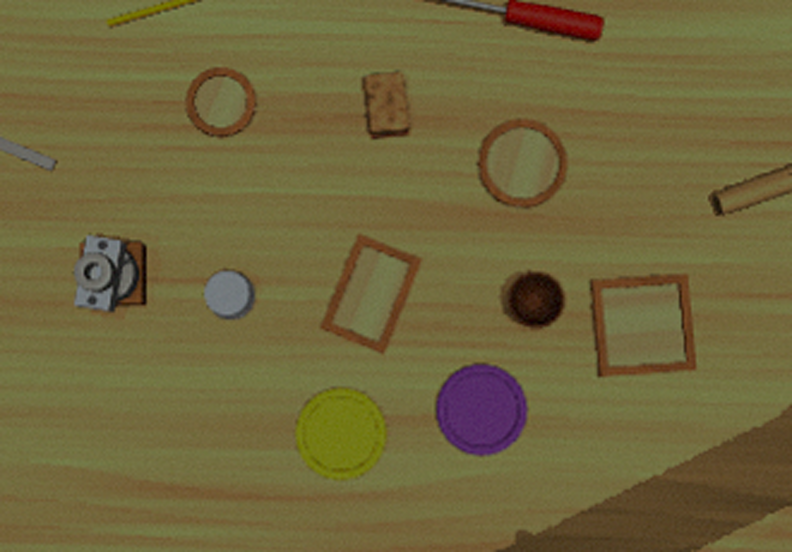

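View pics/crop_stack.png

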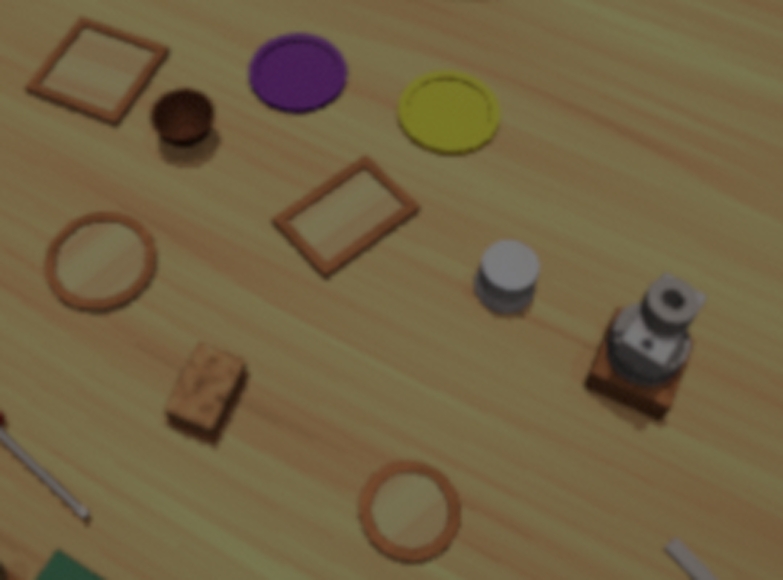

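The top view's three large round candidates are purple at (row 231, col 291), yellow at (241, 230) and bare plywood with a brown lip at (126, 307). Only the bare one, at about (0.623, -0.140), fits: the task rules out purple and yellow. The enlarged crops confirm this, and also show the stack at (171, 130), the oblong tray (185, 245), the square tray (196, 356) and the small round tray (101, 180).

```bash
cat > go.py <<'E'
# usage: go.py x y z yaw [x y z yaw ...] (mm, rad) -> tool-frame shifts from the present pose
import sys
from h import *
from scipy.spatial.transform import Rotation as Ro
s=arm.observe(); p=np.array(s["tcp_pos"]); e=s["ee_rot"]; R=Ro.from_euler("xyz",e).as_matrix()
print("t",round(s["t"],2),"p",(p*1e3).round(1),"rpy",np.round(e,3),"open",round(s["opening"]*1e3,1),"j",np.round(s["joint_pos"],2))
a=np.array(sys.argv[1:],float).reshape(-1,4)
for x in a:
    d=R.T@(x[:3]/1e3-p)*100; t=-(x[3]-e[2]); t=(t+np.pi)%(2*np.pi)-np.pi
    print(x,"->",d.round(2),"turn",round(t,3),"rows>=",int(np.ceil(max(np.linalg.norm(d)/5,abs(t)/.15))))
E
python3 go.py 520 -100 240 1.7  492 268.5 200 3.0
```

```text
t 1.1 p [ 283.8 -584.8  239.6] rpy [3.142 0.    0.452] open 87.0 j [ 1.13  0.32 -0.07  1.45  0.02  1.37 -0.06]
[ 520.  -100.   240.     1.7] -> [ 42.42 -33.3   -0.05] turn -1.248 rows>= 11
[492.  268.5 200.    3. ] -> [ 55.99 -67.68   3.95] turn -2.548 rows>= 18
```

Request:
servo_tool(steps="2 -1.6 0 -0.1;6 -4.7 0 -0.24;10 -7.9 0 -0.38;14 -11 0 -0.52;18 -14.1 0 -0.66;22 -17.3 0 -0.8;26 -20.4 0 -0.94;30 -23.5 0 -1.08;34 -26.7 0 -1.2;38 -29.8 0 -1.25", claw=1)

```text
t: 2.1
tcp_pos: [0.4928, -0.1555, 0.24]
ee_rot: [3.141, 0.001, 1.705]
contact_force: [1.0, 0.1, 1.1]
opening: 0.0872
finger_force: 0.0
```

```bash
python3 go.py 492 268.5 200 3.0
```

```text
t 2.1 p [ 492.8 -155.5  240. ] rpy [3.141e+00 1.000e-03 1.705e+00] open 87.2 j [ 0.75  0.06 -0.51  1.76  0.03  1.32  0.36]
[492.  268.5 200.    3. ] -> [42.04  5.59  3.96] turn -1.295 rows>= 9
```

Request:
servo_tool(steps="4.5 0.6 0 -0.14;9 1.2 0 -0.28;13.5 1.8 0 -0.42;18 2.4 0.5 -0.56;22.5 3 1 -0.7;27 3.6 1.5 -0.84;31.5 4.2 2 -0.98;36 4.8 3 -1.12;40 5.3 4 -1.26;42 5.6 4 -1.295")

```text
t: 3.1
tcp_pos: [0.491, 0.2703, 0.1986]
ee_rot: [3.14, -0.002, 3.005]
contact_force: [-0.6, 0.2, -0.3]
opening: 0.0874
finger_force: 0.0
```

```bash
python3 go.py 492 268.5 200 3.0 492 268.5 108 3.0
```

```text
t 3.1 p [491.  270.3 198.6] rpy [ 3.140e+00 -2.000e-03  3.005e+00] open 87.4 j [ 0.25  0.27 -0.92  1.71  0.22  1.28  0.72]
[492.  268.5 200.    3. ] -> [-0.12 -0.17 -0.14] turn 0.005 rows>= 1
[492.  268.5 108.    3. ] -> [-0.14 -0.18  9.06] turn 0.005 rows>= 2
```

Request:
servo_tool(steps="-0.1 -0.1 3 0;-0.1 -0.1 6 0;-0.1 -0.1 8 0;-0.1 -0.1 9 0;-0.1 -0.1 9.1 0;-0.1 -0.1 9.1 0")

```text
t: 3.7
tcp_pos: [0.4943, 0.2655, 0.1093]
ee_rot: [3.141, 0.001, 2.997]
contact_force: [0.2, 0.0, 0.4]
opening: 0.0872
finger_force: 0.0
```

Request:
servo_tool(steps="0 0 0 0;0 0 0 0;0 0 0 0;0 0 0 0;0 0 0 0;0 0 0 0;0 0 0 0;0 0 0 0", claw=0)

```text
t: 4.5
tcp_pos: [0.4938, 0.2654, 0.1086]
ee_rot: [3.141, 0.0, 2.997]
contact_force: [0.7, 0.9, 0.2]
opening: 0.0353
finger_force: 30.0
```

```bash
python3 go.py 492 268.5 200 3.0 678.5 171 150 3.0 678.5 171 29 3.0
```

```text
t 4.5 p [493.8 265.4 108.6] rpy [3.141 0.    2.997] open 35.3 j [ 0.21  0.36 -0.88  1.81  0.31  1.12  0.65]
[492.  268.5 200.    3. ] -> [ 0.22  0.28 -9.14] turn -0.003 rows>= 2
[678.5 171.  150.    3. ] -> [-19.64  -6.68  -4.14] turn -0.003 rows>= 5
[678.5 171.   29.    3. ] -> [-19.63  -6.68   7.96] turn -0.003 rows>= 5
```

Request:
servo_tool(steps="0 0 -1 0;0 0 -3 0;0 0 -5 0;-1.5 -0.5 -6 0;-4.5 -1.5 -6 0;-8 -2.7 -6 0;-12 -4 -6 0;-16 -5.4 -5 0;-18.8 -6.4 -4.5 0;-19.6 -6.7 -4.1 0")

```text
t: 5.5
tcp_pos: [0.681, 0.1662, 0.1484]
ee_rot: [-3.14, 0.0, 2.991]
contact_force: [-0.7, 0.3, -1.5]
opening: 0.0354
finger_force: 30.0
```

```bash
python3 go.py 678.5 171 150 3.0 678.5 171 29 3.0
```

```text
t 5.5 p [681.  166.2 148.4] rpy [-3.14   0.     2.991] open 35.4 j [ 0.24  0.6  -0.77  1.4   0.42  1.31  0.88]
[678.5 171.  150.    3. ] -> [ 0.32  0.44 -0.16] turn -0.009 rows>= 1
[678.5 171.   29.    3. ] -> [ 0.32  0.46 11.94] turn -0.009 rows>= 3
```

Request:
servo_tool(steps="0.3 0.4 2 0;0.3 0.4 5 0;0.3 0.4 8 0;0.3 0.4 9.5 0;0.3 0.4 10 0;0.3 0.4 10 0;0.3 0.4 10 0")

```text
t: 6.2
tcp_pos: [0.6766, 0.1756, 0.0513]
ee_rot: [3.14, 0.002, 2.997]
contact_force: [-0.4, 0.1, -1.8]
opening: 0.0354
finger_force: 30.0
```

```bash
python3 go.py 678.5 171 29 3.0
```

```text
t 6.2 p [676.6 175.6  51.3] rpy [3.140e+00 2.000e-03 2.997e+00] open 35.4 j [ 0.22  0.68 -0.73  1.49  0.47  1.15  0.83]
[678.5 171.   29.    3. ] -> [-0.25 -0.43  2.24] turn -0.003 rows>= 1
```

Request:
servo_tool(steps="-0.2 -0.4 0.5 0;-0.2 -0.4 1 0;-0.2 -0.4 1.5 0;-0.2 -0.4 1.9 0;-0.2 -0.4 2.1 0;-0.2 -0.4 2.2 0;-0.2 -0.4 2.2 0;-0.2 -0.4 2.2 0")

```text
t: 7.0
tcp_pos: [0.6769, 0.1707, 0.0295]
ee_rot: [-3.14, -0.0, 2.997]
contact_force: [-3.0, -2.6, 9.8]
opening: 0.0356
finger_force: 30.0
```

Request:
servo_tool(steps="0 0 0 0;0 0 0 0;0 0 0 0;0 0 0 0;0 0 -1 0;0 0 -4 0;0 0 -8 0;0 0 -12 0;0 0 -16 0;0 0 -17 0", claw=1)

```text
t: 8.0
tcp_pos: [0.6792, 0.1723, 0.2043]
ee_rot: [3.138, 0.008, 2.997]
contact_force: [0.5, 0.7, -0.4]
opening: 0.0869
finger_force: 0.0
```

Request:
servo_tool(steps="-1 2 0 0;-2 6 0 0;-3 10 0 0;-3 14 0 0;-3 18 0 0;-3 21 0 0;-3 22 0 0;-3 22 0 0")

```text
t: 8.8
tcp_pos: [0.7372, 0.3864, 0.1965]
ee_rot: [3.142, -0.002, 3.0]
contact_force: [-0.2, -0.5, -0.2]
opening: 0.0874
finger_force: 0.0
```

```bash
cat > meas.py <<'E'
from h import *
import sys
tag=sys.argv[1]; things=sys.argv[2:]
for n in ("scene","top"):
    im,d=arm.get_image(n); W=cloud(n,d); np.savez(f"{n}_{tag}.npz",im=im,W=W); cv2.imwrite(f"pics/{n}_{tag}.png",im)
    P=W.reshape(-1,3); P=P[~np.isnan(P[:,0])]*1e3
    S=P[np.hypot(P[:,0]-495,P[:,1]-268)<60]
    for z in (110,86,60,32):
        Q=S[abs(S[:,2]-z)<4]
        if len(Q)>60:
            c,s,a=cv2.minAreaRect(Q[:,:2].astype(np.float32)); print(n,"stack z",z,len(Q),np.round(c,1),np.round(s,1),round(a,1))
    for t in things:
        for r in arm.regions_of(n,t)[:2]:
            q=W[r["region"]]; q=q[~np.isnan(q[:,0])]*1e3; zt=np.percentile(q[:,2],95); Q=q[q[:,2]>zt-5]
            c,s,a=cv2.minAreaRect(Q[:,:2].astype(np.float32)); print(n,t,round(r["score"],2),"ztop%.0f"%zt,np.round(c,1),np.round(s,1),round(a,1))
E
python3 meas.py a collar small_round_tray; python3 go.py 493 269 200 3.0
```

```text
scene stack z 86 473 [492.8 269.5] [32.9 68.6] 82.2
scene stack z 60 136 [501.3 266.6] [53.5 51.1] 76.6
scene stack z 32 244 [497.8 269.5] [61.4 60.2] 2.3
scene collar 0.68 ztop32 [673.6 169. ] [32.3 34.2] 26.3
scene collar 0.35 ztop61 [501.5 266.8] [53.7 48.2] 81.1
scene small_round_tray 0.7 ztop12 [680.4 169.6] [68.  70.4] 15.8
top collar 0.65 ztop33 [673.1 172.6] [33.4 34.3] 70.0
top small_round_tray 0.58 ztop12 [676.8 171.5] [66.3 67.1] 77.4
t 9.1 p [739.6 381.6 198.2] rpy [-3.141e+00  1.000e-03  2.994e+00] open 86.8 j [-0.19  0.85 -0.72  0.87  0.52  1.56  0.7 ]
[493. 269. 200.   3.] -> [ 22.73 -14.77  -0.2 ] turn -0.006 rows>= 6
```

Request:
servo_tool(steps="2 -1.3 0 0;6 -3.9 0 0;10.5 -6.8 0 0;15 -9.8 0 0;19 -12.3 0 0;22 -14.2 0 0;22.7 -14.8 0 0;22.7 -14.8 0 0;22.7 -14.8 0 0;22.7 -14.8 0 0")

```text
t: 10.1
tcp_pos: [0.494, 0.2708, 0.1978]
ee_rot: [3.14, 0.0, 2.996]
contact_force: [-0.1, 0.1, 0.2]
opening: 0.0874
finger_force: 0.0
```

```bash
python3 go.py 493 269.3 83 3.004
```

```text
t 10.1 p [494.  270.8 197.8] rpy [3.14  0.    2.996] open 87.4 j [ 0.24  0.27 -0.91  1.7   0.22  1.28  0.71]
[493.    269.3    83.      3.004] -> [ 0.08 -0.18 11.48] turn -0.008 rows>= 3
```

Request:
servo_tool(steps="0 -0.1 3 0;0 -0.1 6 0;0 -0.1 9 0;0 -0.1 10.8 0;0 -0.1 11.4 0;0 -0.1 11.5 0;0 -0.1 11.5 0")

```text
t: 10.8
tcp_pos: [0.4931, 0.2703, 0.0832]
ee_rot: [3.14, 0.001, 2.997]
contact_force: [-0.1, -0.2, 0.0]
opening: 0.0868
finger_force: 0.0
```

Request:
servo_tool(steps="0 0 0 0;0 0 0 0;0 0 0 0;0 0 0 0;0 0 0 0;0 0 0 0;0 0 0 0;0 0 0 0", claw=0)

```text
t: 11.6
tcp_pos: [0.4924, 0.2696, 0.0825]
ee_rot: [3.141, 0.0, 2.997]
contact_force: [0.9, 0.7, 0.5]
opening: 0.0334
finger_force: 30.0
```

```bash
python3 go.py 493 269.5 150 3.0 486 11.3 130 2.782
```

```text
t 11.6 p [492.4 269.6  82.5] rpy [3.141 0.    2.997] open 33.4 j [ 0.18  0.39 -0.86  1.83  0.34  1.07  0.62]
[493.  269.5 150.    3. ] -> [-0.06  0.   -6.75] turn -0.003 rows>= 2
[486.     11.3   130.      2.782] -> [ -3.09 -25.65  -4.75] turn 0.215 rows>= 6
```

Request:
servo_tool(steps="0 0 -1.5 0;0 0 -4 0;-0.1 -1.5 -6 0;-0.5 -4.5 -6 0.03;-1 -8.5 -6 0.07;-1.5 -12.5 -6 0.11;-2 -16.5 -6 0.15;-2.5 -20.5 -5.5 0.19;-2.9 -24 -5 0.215;-3.1 -25.6 -4.8 0.215")

```text
t: 12.6
tcp_pos: [0.4855, 0.0075, 0.1308]
ee_rot: [-3.139, 0.0, 2.777]
contact_force: [-0.2, -0.4, -1.3]
opening: 0.0338
finger_force: 30.0
```

Request:
servo_tool(steps="0 0 1.5 0;0 0 4 0;0 0 6 0;0 0 7 0;0 0 7 0;0 0 7 0")

```text
t: 13.2
tcp_pos: [0.4868, 0.0119, 0.0614]
ee_rot: [3.141, 0.001, 2.782]
contact_force: [0.4, 0.3, -1.1]
opening: 0.0336
finger_force: 30.0
```

```bash
python3 go.py 486 11.3 30 2.782
```

```text
t 13.2 p [486.8  11.9  61.4] rpy [3.141e+00 1.000e-03 2.782e+00] open 33.6 j [ 0.61  0.22 -0.74  2.02  0.18  0.97  0.99]
[486.     11.3    30.      2.782] -> [ 0.05 -0.09  3.14] turn 0.0 rows>= 1
```

Request:
servo_tool(steps="0 -0.1 1 0;0 -0.1 1.8 0;0 -0.1 2.4 0;0 -0.1 2.8 0;0 -0.1 3 0;0 -0.1 3.1 0;0 -0.1 3.1 0;0 -0.1 3.1 0")

```text
t: 14.0
tcp_pos: [0.4861, 0.0107, 0.0297]
ee_rot: [3.141, 0.001, 2.782]
contact_force: [-0.0, 1.4, -1.8]
opening: 0.0338
finger_force: 30.0
```

Request:
servo_tool(steps="0 0 0 0;0 0 0 0;0 0 0 0;0 0 0 0;0 0 -1 0;0 0 -4 0;0 0 -8 0;0 0 -12 0;0 0 -16 0;0 0 -17 0", claw=1)

```text
t: 15.0
tcp_pos: [0.4884, 0.0112, 0.2049]
ee_rot: [3.14, 0.008, 2.782]
contact_force: [0.1, 0.1, -0.2]
opening: 0.0868
finger_force: 0.0
```

```bash
python3 meas.py b foot_block chuck; python3 go.py 495 268 200 1.6
```

```text
scene stack z 60 470 [495.6 267.6] [52. 53.] 51.4
scene stack z 32 242 [496.8 269.5] [63.3 60.7] 1.9
scene foot_block 0.64 ztop34 [486.2   9.4] [34.8 67.9] 71.5
scene chuck 0.84 ztop61 [495.7 267.9] [51.1 53.2] 49.6
top stack z 60 394 [496.3 269.7] [53.9 53.3] 1.5
top stack z 32 157 [496.8 271.3] [60.2 60.4] 1.9
top foot_block 0.74 ztop33 [672.9 171.1] [33.9 31.7] 2.7
top chuck 0.97 ztop62 [495.3 269.5] [52.7 51.6] 89.7
t 15.3 p [484.6  10.7 197.9] rpy [-3.141e+00 -3.000e-03  2.782e+00] open 86.7 j [ 0.68  0.03 -0.77  1.88  0.02  1.24  1.12]
[495.  268.  200.    1.6] -> [ 8.08 24.45 -0.21] turn 1.182 rows>= 8
```

Request:
servo_tool(steps="0.7 2 0 0.1;2 6 0 0.25;3.4 10.2 0 0.4;4.8 14.4 0 0.55;6.1 18.6 0 0.7;7.3 22 0 0.85;8 24 0 1;8.1 24.5 0 1.12;8.1 24.5 0 1.18;8.1 24.5 0 1.18")

```text
t: 16.3
tcp_pos: [0.4952, 0.2689, 0.1977]
ee_rot: [-3.138, 0.001, 1.602]
contact_force: [-0.7, -1.1, 0.4]
opening: 0.0872
finger_force: 0.0
```

Request:
servo_tool(steps="0 0 2 0;0 0 4 0;0 0 4 0;0 0 4 0")

```text
t: 16.7
tcp_pos: [0.4959, 0.2681, 0.159]
ee_rot: [-3.14, 0.0, 1.603]
contact_force: [-0.0, 0.5, 0.8]
opening: 0.0867
finger_force: 0.0
```

```bash
python3 go.py 495.8 268.7 55 1.6
```

```text
t 16.7 p [495.9 268.1 159. ] rpy [-3.14   0.     1.603] open 86.7 j [ 0.18  0.29 -0.83  1.75  0.23  1.2  -0.69]
[495.8 268.7  55.    1.6] -> [7.00e-02 1.00e-02 1.04e+01] turn 0.003 rows>= 3
```

Request:
servo_tool(steps="0 0 3 0;0 0 6 0;0 0 8.5 0;0 0 9.8 0;0 0 10.3 0;0 0 10.4 0;0 0 10.4 0")

```text
t: 17.4
tcp_pos: [0.4971, 0.2691, 0.0567]
ee_rot: [3.14, -0.001, 1.602]
contact_force: [-0.1, 0.1, 0.0]
opening: 0.0874
finger_force: 0.0
```

Request:
servo_tool(steps="0 0 0 0;0 0 0 0;0 0 0 0;0 0 0 0;0 0 0 0;0 0 0 0;0 0 0 0;0 0 0 0", claw=0)

```text
t: 18.2
tcp_pos: [0.4955, 0.2686, 0.0555]
ee_rot: [-3.14, 0.001, 1.602]
contact_force: [-3.3, -2.0, 4.5]
opening: 0.0552
finger_force: 30.0
```

```bash
python3 go.py 496 268.5 130 1.6 623.7 -140.2 130 1.6
```

```text
t 18.2 p [495.5 268.6  55.5] rpy [-3.140e+00  1.000e-03  1.602e+00] open 55.2 j [ 0.12  0.42 -0.78  1.84  0.34  1.02 -0.77]
[496.  268.5 130.    1.6] -> [-0.01  0.04 -7.45] turn 0.002 rows>= 2
[ 623.7 -140.2  130.     1.6] -> [-41.26  11.52  -7.44] turn 0.002 rows>= 9
```

Request:
servo_tool(steps="0 0 -0.5 0;0 0 -1.5 0;0 0 -3 0;0 0 -5 0;0 0 -6.5 0;-1 0.3 -7.4 0;-2.8 0.8 -7.4 0;-5.2 1.5 -7.4 0;-8 2.2 -7.4 0;-11 3.1 -7.4 0")

```text
t: 19.2
tcp_pos: [0.5307, 0.1579, 0.1298]
ee_rot: [3.141, 0.001, 1.602]
contact_force: [-0.9, 0.2, -3.0]
opening: 0.0551
finger_force: 30.0
```

Request:
servo_tool(steps="-3.2 0.9 0 0;-6.6 1.8 0 0;-10.2 2.8 0 0;-13.8 3.9 0 0;-17.4 4.9 0 0;-21 5.9 0 0;-24.5 6.8 0 0;-27.5 7.7 0 0;-29.5 8.2 0 0;-30.3 8.4 0 0")

```text
t: 20.2
tcp_pos: [0.6237, -0.1444, 0.1293]
ee_rot: [-3.141, 0.001, 1.598]
contact_force: [0.3, -0.8, -3.5]
opening: 0.0557
finger_force: 30.0
```

Request:
servo_tool(steps="0 0 0.5 0;0 0 2 0;0 0 4 0;0 0 6 0;0 0 7 0;0 0 7 0;0 0 7 0")

```text
t: 20.9
tcp_pos: [0.6242, -0.1396, 0.0598]
ee_rot: [3.141, -0.0, 1.603]
contact_force: [0.2, -0.8, -3.3]
opening: 0.0554
finger_force: 30.0
```

```bash
python3 go.py 623.7 -140.2 30 1.6
```

```text
t 20.9 p [ 624.2 -139.6   59.8] rpy [ 3.141 -0.     1.603] open 55.4 j [ 0.64  0.51 -0.6   1.65  0.32  1.08 -0.01]
[ 623.7 -140.2   30.     1.6] -> [-0.06 -0.05  2.98] turn 0.003 rows>= 1
```

Request:
servo_tool(steps="0 0 1 0;0 0 1.8 0;0 0 2.4 0;0 0 2.7 0;0 0 2.9 0;0 0 3 0;0 0 3 0;0 0 3 0")

```text
t: 21.7
tcp_pos: [0.6238, -0.1407, 0.0306]
ee_rot: [-3.141, 0.001, 1.602]
contact_force: [-3.9, 1.3, 5.9]
opening: 0.0556
finger_force: 30.0
```

Request:
servo_tool(steps="0 0 0 0;0 0 0 0;0 0 0 0;0 0 0 0;0 0 -1 0;0 0 -4 0;0 0 -8 0;0 0 -12 0;0 0 -15.5 0;0 0 -17 0", claw=1)

```text
t: 22.7
tcp_pos: [0.626, -0.1405, 0.2046]
ee_rot: [3.135, 0.002, 1.602]
contact_force: [0.2, 0.5, -0.1]
opening: 0.087
finger_force: 0.0
```

```bash
python3 meas.py c chuck large_round_tray foot_block wood_block; python3 go.py 496.8 270.3 180 1.604
```

```text
scene stack z 32 714 [497.5 269.5] [62.7 60.2] 2.6
scene chuck 0.92 ztop36 [ 625.5 -139.9] [54.1 54.7] 69.0
scene large_round_tray 0.93 ztop12 [ 372.6 -107. ] [91.2 85.8] 29.3
scene large_round_tray 0.84 ztop11 [344.   35.9] [92.7 88.6] 24.0
scene wood_block 0.83 ztop33 [497.5 269.5] [62.7 60.2] 2.6
top stack z 32 581 [496.7 271.2] [60.2 60.1] 2.1
top chuck 0.61 ztop38 [ 611.9 -123.1] [26.3 81.4] 82.3
top large_round_tray 0.98 ztop12 [343.5  39.9] [89.5 89.6] 64.8
top large_round_tray 0.61 ztop12 [ 370.9 -101.7] [86.6 92.3] 1.5
top foot_block 0.56 ztop35 [485.4  13.2] [32.4 66. ] 69.4
top wood_block 0.96 ztop34 [496.7 270.9] [60.  59.8] 1.7
t 23.2 p [ 623.4 -140.6  198.1] rpy [-3.139e+00 -1.000e-03  1.602e+00] open 86.9 j [ 0.68  0.39 -0.64  1.52  0.23  1.32  0.05]
[496.8   270.3   180.      1.604] -> [ 41.46 -11.37   1.87] turn -0.002 rows>= 9
```

Request:
servo_tool(steps="2 -0.5 0 0;6.5 -1.8 0 0;11 -3 0 0;15.5 -4.2 0 0;20 -5.5 0 0;24.5 -6.7 0 0;29 -8 0 0;33.5 -9.2 1 0;38 -10.4 1.9 -0.007;41.5 -11.4 1.9 -0.007")

```text
t: 24.2
tcp_pos: [0.4934, 0.2744, 0.1795]
ee_rot: [-3.139, -0.0, 1.613]
contact_force: [0.5, -0.1, -0.1]
opening: 0.0871
finger_force: 0.0
```

Request:
servo_tool(steps="0 0 0 0;0 0 2 0;0 0 5 0;0 0 8 0;0 0 8 0;0 0 8 0;0 0 8 0")

```text
t: 24.9
tcp_pos: [0.4979, 0.2715, 0.1023]
ee_rot: [3.139, -0.001, 1.609]
contact_force: [-0.0, 0.9, 0.8]
opening: 0.087
finger_force: 0.0
```

```bash
python3 go.py 497 270.3 25 1.609
```

```text
t 24.9 p [497.9 271.5 102.3] rpy [ 3.139e+00 -1.000e-03  1.609e+00] open 87.0 j [ 0.16  0.37 -0.83  1.8   0.3   1.11 -0.74]
[497.    270.3    25.      1.609] -> [-0.12 -0.11  7.73] turn -0.0 rows>= 2
```

Request:
servo_tool(steps="-0.1 -0.1 2.5 0;-0.1 -0.1 5 0;-0.1 -0.1 6.8 0;-0.1 -0.1 7.5 0;-0.1 -0.1 7.7 0;-0.1 -0.1 7.7 0")

```text
t: 25.5
tcp_pos: [0.4967, 0.27, 0.0242]
ee_rot: [3.141, -0.001, 1.609]
contact_force: [-0.0, 0.2, 0.7]
opening: 0.0867
finger_force: 0.0
```

Request:
servo_tool(steps="0 0 0 0;0 0 0 0;0 0 0 0;0 0 0 0;0 0 0 0;0 0 0 0;0 0 0 0;0 0 0 0", claw=0)

```text
t: 26.3
tcp_pos: [0.4963, 0.2696, 0.0238]
ee_rot: [3.141, 0.0, 1.609]
contact_force: [0.4, -1.0, 3.6]
opening: 0.0617
finger_force: 30.0
```

```bash
python3 go.py 497 270.3 130 1.609 460 -266.7 130 1.669
```

```text
t 26.3 p [496.3 269.6  23.8] rpy [3.141 0.    1.609] open 61.7 j [ 0.11  0.47 -0.78  1.86  0.39  0.97 -0.8 ]
[497.    270.3   130.      1.609] -> [  0.06   0.07 -10.62] turn -0.0 rows>= 3
[ 460.    -266.7    130.       1.669] -> [-53.46  -5.67 -10.62] turn -0.06 rows>= 11
```

Request:
servo_tool(steps="0 0 -1 0;0 0 -3.5 0;0 0 -7 0;0 0 -9.5 0;-1 -0.1 -10.6 0;-3.5 -0.4 -10.6 0;-7 -0.7 -10.6 0;-11 -1.2 -10.6 -0.02;-15 -1.6 -10.6 -0.04;-19 -2 -10.6 -0.06")

```text
t: 27.3
tcp_pos: [0.4822, 0.0764, 0.1288]
ee_rot: [-3.14, 0.001, 1.669]
contact_force: [1.1, -0.5, 0.3]
opening: 0.0617
finger_force: 30.0
```

Request:
servo_tool(steps="-4 -0.2 0 0;-8 -0.4 0 0;-12 -0.7 0 0;-16 -0.9 0 0;-20 -1.1 0 0;-24 -1.2 0 0;-28 -1.4 0 0;-31.5 -1.6 0 0;-33.8 -1.7 0 0;-34.5 -1.7 0 0")

```text
t: 28.3
tcp_pos: [0.4982, -0.2699, 0.1285]
ee_rot: [-3.14, -0.0, 1.663]
contact_force: [0.4, -0.0, -0.8]
opening: 0.0618
finger_force: 30.0
```

Request:
servo_tool(steps="0 0 0.5 0;0 0 2 0;0 0 4 0;0 0 6 0;0 0 7 0;0 0 7 0;0 0 7 0")

```text
t: 29.0
tcp_pos: [0.5006, -0.2652, 0.0597]
ee_rot: [3.141, -0.0, 1.67]
contact_force: [-0.6, -0.4, 0.3]
opening: 0.0617
finger_force: 30.0
```

```bash
python3 go.py 460 -266.7 29.5 1.669
```

```text
t 29.0 p [ 500.6 -265.2   59.7] rpy [ 3.141 -0.     1.67 ] open 61.7 j [ 0.89  0.35 -0.52  1.84  0.2   1.    0.38]
[ 460.    -266.7     29.5      1.669] -> [ 0.26 -4.06  3.02] turn 0.001 rows>= 2
```

Request:
servo_tool(steps="0.1 -0.8 0 0;0.2 -2 0 0;0.2 -3.2 0 0;0.2 -3.9 0 0;0.2 -4 0 0;0.2 -4 0 0;0.2 -4 0 0")

```text
t: 29.7
tcp_pos: [0.4607, -0.268, 0.0598]
ee_rot: [3.141, 0.0, 1.669]
contact_force: [0.0, 1.0, -1.2]
opening: 0.0615
finger_force: 30.0
```

```bash
python3 go.py 460 -266.7 29.5 1.669
```

```text
t 29.7 p [ 460.7 -268.    59.8] rpy [3.141 0.    1.669] open 61.5 j [ 0.95  0.28 -0.53  1.92  0.17  0.98  0.44]
[ 460.    -266.7     29.5      1.669] -> [ 0.14 -0.06  3.03] turn -0.0 rows>= 1
```

Request:
servo_tool(steps="0.1 0 1 0;0.1 0 1.8 0;0.1 0 2.4 0;0.1 0 2.8 0;0.1 0 2.9 0;0.1 0 3 0;0.1 0 3 0;0.1 0 3 0")

```text
t: 30.5
tcp_pos: [0.4604, -0.2671, 0.0298]
ee_rot: [3.141, 0.0, 1.669]
contact_force: [0.1, 1.1, 0.4]
opening: 0.0617
finger_force: 30.0
```

Request:
servo_tool(steps="0 0 0 0;0 0 0 0;0 0 0 0;0 0 0 0;0 0 -1 0;0 0 -4 0;0 0 -8 0;0 0 -12 0;0 0 -15.5 0;0 0 -17 0", claw=1)

```text
t: 31.5
tcp_pos: [0.462, -0.2676, 0.2041]
ee_rot: [3.137, 0.005, 1.669]
contact_force: [-0.4, -0.6, 0.5]
opening: 0.0872
finger_force: 0.0
```

Request:
servo_tool(steps="2 0.5 0 0;6 1.5 0 0;10 2.5 0 0;14 3.5 0 0;18 4.5 0 0;22 5.5 0 0;26 6.5 0 0;29 7 0 0;30 7.5 0 0;30 7.5 0 0")

```text
t: 32.5
tcp_pos: [0.5055, 0.0402, 0.1993]
ee_rot: [-3.141, -0.0, 1.672]
contact_force: [-0.3, -0.3, 0.4]
opening: 0.0871
finger_force: 0.0
```

```bash
python3 meas.py d collar foot_block chuck wood_block square_tray wax_tin bowl | grep -v stack
python3 - <<'E'
import cv2
a=cv2.imread("pics/scene_d.png")
cv2.imwrite("pics/end.png",cv2.resize(a[110:360,110:430],None,fx=2.4,fy=2.4,interpolation=cv2.INTER_CUBIC))
E
```

```text
scene collar 0.83 ztop32 [673.8 169.1] [32.9 34.1] 29.5
scene collar 0.59 ztop38 [ 461.5 -266.1] [62.8 64.3] 4.7
scene foot_block 0.64 ztop34 [508.4  14.7] [113.6  57. ] 12.5
scene chuck 0.82 ztop36 [ 625. -139.] [53.5 55.2] 6.7
scene chuck 0.38 ztop32 [673.8 169.1] [32.9 34.1] 29.5
scene wood_block 0.77 ztop38 [ 461.4 -266.1] [63.  64.2] 5.3
scene square_tray 0.81 ztop12 [ 459.8 -267.7] [ 98.8 100.3] 6.7
scene wax_tin 0.78 ztop41 [480.  152.4] [43.6 43. ] 20.7
scene bowl 0.93 ztop35 [ 481.3 -156.3] [55.  49.9] 11.8
scene bowl 0.15 ztop12 [ 459.8 -267.7] [ 98.8 100.3] 6.7
top collar 0.43 ztop32 [673.3 170.9] [32.9 33.3] 80.3
top chuck 0.58 ztop37 [ 623.9 -139.9] [52.6 55. ] 54.4
top chuck 0.15 ztop32 [672.8 172.2] [31.5 34.8] 47.6
top wood_block 0.77 ztop39 [ 462.  -264.7] [60.8 61.6] 6.2
top square_tray 0.57 ztop13 [ 460.7 -265.7] [97.3 98. ] 5.6
top wax_tin 0.62 ztop42 [479.2 154.2] [40.4 41.7] 46.5
top bowl 0.67 ztop37 [ 480.7 -152.4] [55.8 56.9] 46.7
top bowl 0.16 ztop15 [680.6 175.3] [61.6 68.2] 52.0
```

View pics/end.png

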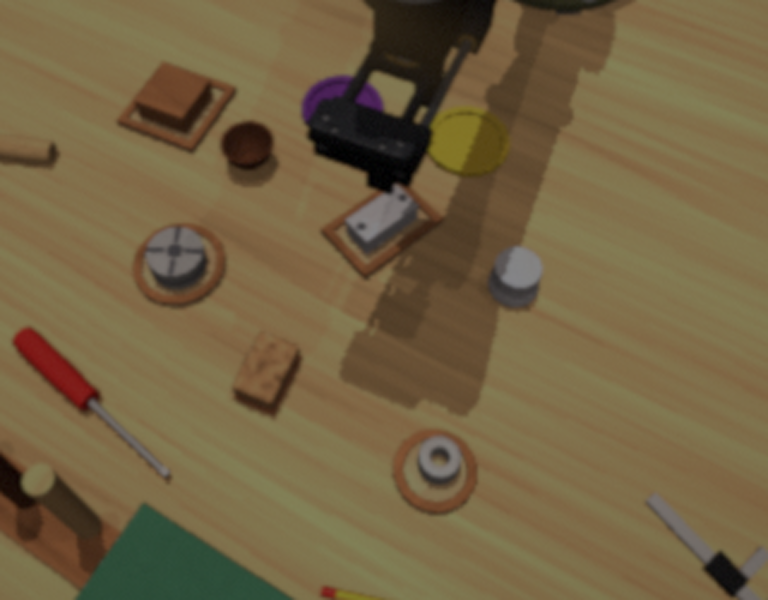

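The final picture shows all four pieces flat inside their trays: wood block (172, 97), chuck (177, 257), foot block (382, 218), collar (440, 460). The tin (517, 275) and bowl (247, 146) haven't moved, and the gripper is clear above.

```bash
python3 -c "
from workcell import arm
print(arm.close_job())"
```

```text
the job is handed in; nothing more can be done
None
```

The job is handed in at about 33 s of the 120 s: all four pieces were placed in the order asked and lie flat inside their own trays, with the tin and bowl still in place; the collar sits about 5 mm off centre, clear of the lip.

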